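# Gather the grinding balls and uncover the dish

### The job

Keeping its loose lid on, set the oblong white covered dish squarely on the small sloping stand, so that both steel balls inside roll down to its low end. Then lift the lid off by its handle and lay it flat on the bench, handle up, leaving the dish on the slope with the balls at its low end.

Things in the scene. Friction and masses are not known exactly. Their poses are not given: they have to be found in the camera images.
- dish: oblong white porcelain dish, 100 mm long (its x), 60 wide (y), 36 high, walls and floor 4 mm, 170 g, both ends alike; origin: centre of its underside, z up. Stands on the bench, lidded, two balls inside; grip it from above across its width (fingers then clear the lid, 1.5 mm narrower each side). Nothing else within 60 mm. Not the round dish.
- lid: loose clear lid, 60 g: plate 99 x 57 x 4 mm lying on the rim, below it a lip 6 mm deep (2 mm play in the dish), on top in the middle an upright grey handle bar 40 mm long (x), 10 thick (y). Origin: centre of the lip's underside, 30 mm above the dish's underside; plate z 6 to 10, handle z 10 to 34 mm. On the bench it stands on its lip; the dish's first spot is free for it.
- stand: fixed white stand, steel foot 116 x 80 mm; origin: centre of the foot's underside, z up. Bed 104 x 44 mm slopes 24 degrees down to the stand's own -x, level along y; its middle is 45 mm straight above the origin. A stop 10 mm high at the low end, 52 mm down the slope from the middle, holds the dish set lengthwise. Nothing else within 50 mm. Not the stand with a level bed, farther off.
- ball_a_center (a point): one of two loose dark steel grinding balls, 18 mm in diameter, inside the dish; this point is its centre. It rolls down by itself at the stand's slope, but not below about 12 degrees.
- ball_b_center (a point): the other of the two loose dark steel grinding balls, 18 mm in diameter, inside the dish; this point is its centre. It rolls down by itself at the stand's slope, but not below about 12 degrees.
Things that resemble listed ones, but are neither listed nor needed, are in the scene too. Leave any green look-alike of the dish alone.

How it is judged:
On the way:
1. the dish lies on the sloping stand with its lid still on and both balls at its low end (x of dish in the frame of stand between -0.02 and 0.02 m and y of dish in the frame of stand between -0.015 and 0.015 m and z of dish in the frame of stand between 0.03 and 0.06 m and angle between dish's own z axis and vertical between 0.29 and 0.55 rad and angle between the y axis of dish and the y axis of stand, either way round below 0.25 rad and ((x of ball_a_center in the frame of dish between 0.015 and 0.05 m and x of ball_b_center in the frame of dish between 0.015 and 0.05 m) or (x of ball_a_center in the frame of dish between -0.05 and -0.015 m and x of ball_b_center in the frame of dish between -0.05 and -0.015 m)) and z of ball_a_center in the frame of dish between 0 and 0.03 m and z of ball_b_center in the frame of dish between 0 and 0.03 m and x of lid in the frame of dish between -0.008 and 0.008 m and y of lid in the frame of dish between -0.008 and 0.008 m and z of lid in the frame of dish between 0.025 and 0.036 m), for 0.2 s.
At the end, for the whole second after the job is handed in: the dish rests on the slope (centred within 20 mm along, 15 mm across; slope 17 to 31 degrees; square within 14 degrees), both balls lie in it at the low end (15 mm or more beyond its middle), the lid lies on the bench, handle up, within 8 degrees of level, and all is still (x of dish in the frame of stand between -0.02 and 0.02 m and y of dish in the frame of stand between -0.015 and 0.015 m and z of dish in the frame of stand between 0.03 and 0.06 m and angle between dish's own z axis and vertical between 0.29 and 0.55 rad and angle between the y axis of dish and the y axis of stand, either way round below 0.25 rad and ((x of ball_a_center in the frame of dish between 0.015 and 0.05 m and x of ball_b_center in the frame of dish between 0.015 and 0.05 m) or (x of ball_a_center in the frame of dish between -0.05 and -0.015 m and x of ball_b_center in the frame of dish between -0.05 and -0.015 m)) and z of ball_a_center in the frame of dish between 0 and 0.03 m and z of ball_b_center in the frame of dish between 0 and 0.03 m and height (world z) of lid below 0.01 m and angle between lid's own z axis and vertical below 0.15 rad and linear speed of each of dish, lid below 0.03 m/s); the robot touches nothing.
It fails at once if the lid comes off while the dish is not on the stand (distance between lid and dish above 0.045 m and horizontal distance between dish and stand above 0.04 m).
It fails at once if a ball leaves the dish (distance between any of ball_a_center, ball_b_center and dish above 0.08 m).
It also fails if it takes over 69 s, if anything falls off the work surface, if the arm or the gripper's body presses on something with over 40 N, if the wrist force passes 120 N, or if a joint passes its speed limit or range.

### The arm

A 7-joint arm with a two-finger parallel gripper is mounted at the origin on the work surface. World frame = base frame: x ahead of the robot, y to its left, z up, the work surface at z = 0. Lengths are in m, angles in rad, forces in N, time in s.
With the tool pointing down it reaches from about 0.35 to 0.9 m from the base axis. Payload 7.2 kg.
Tool frame: the origin (TCP) lies at the very end of the fingers, on their centre line; the grasp point (between the pads) lies 19 mm behind it; z points along the fingers, y is the line along which they close (so a half turn about z gives the same grasp; the last joint's range is limited). The gripper opens to 88 mm and grips with 3 to 60 N. Pads are 20 mm wide; open, the fingers measure 115 mm over their backs; the gripper's body (75 mm by 178 mm) begins 61 mm behind the grasp point.
Start: joints at [-1.409, 0.411, -0.013, 1.596, 0.006, 1.134, -0.082], TCP at [0.142, 0.609, 0.223] pointing down, gripper open.
Joint ranges: [-2.95, 2.95], [-0.29, 1.99], [-1.47, 1.44], [0.14, 2.54], [-1.03, 4.17], [0.13, 1.85], [-2.86, 2.86]. Speed limits (rad/s): [2.39, 2.39, 3.01, 3.01, 3.14, 3.14, 3.14].

### API

Orientations are given as a unit quaternion [w, x, y, z].
In Python, from bench import manip, inverse_kinematics, cams, status gives the robot as it stands. The module is installed in compiled form; this text tells all that it offers. Calls block until the motion is done:
- manip.reach(position, orientation): joint-space move of the TCP to a pose.
- manip.movel(position, ori=None, feed=0.15, guard=None): straight line of the TCP; ori=None keeps the orientation; feed is the mean speed in m/s. With guard (N) it stops when the force on the tool has changed by that much, and returns True; else False.
- manip.move_joints(angles): joint-space move.
- manip.ungrasp() and manip.close_gripper(): open the fingers fully, or close them until they stop; the grip force is fixed at half the most.
- manip.wait(seconds).
- inverse_kinematics(position, orientation): joint angles nearest the present ones, or None.
- cams.read_camera(name): name is "scene" or "side" or "wrist"; returns the picture (480x640x3 uint8, red, green, blue); there is no depth.
- cams.calibration(name): a dict with "fx", "fy", "cx", "cy" (pixels), "xyz" and "attitude" of the camera in the world. Camera axes: x right, y down, z forward; pixel columns grow to the right and rows downward; lengths in m; the calibration is good to about 2 mm. A picture is of the moment at which its call begins: read the wrist's pose just before it. calibration takes no time and is no camera call; for the wrist camera it gives the pose at the moment of the call.
A pose or a line that the arm cannot do raises manip.PlanningError and nothing moves.
- manip.hand_in(): hands the job in; it is judged then, once.
Readings, each from a call of its own:
- status.get_time_s(): time.
- status.get_q(): joint angles.
- status.get_dq(): joint speeds.
- status.get_tau(): joint torques, N m.
- status.get_tcp_pos(): TCP position.
- status.get_tool_rot(): TCP orientation.
- status.get_contact_force(): force on the tool from outside, world axes, zero at the start.
- status.get_torque(): the same for the moment, N m.
- status.get_opening(): finger opening in m.
- status.get_gripper_force(): force on a finger pad.
Only numpy, scipy, OpenCV 4.12 (cv2) and the standard library are available. Lean on these libraries where they do the work, as an engineer would, in place of code of your own. Each camera call takes 0.05 s, during which the arm holds its last target. There are 200 camera calls.

## Working session

There is one attempt and no reset: what is moved stays moved. The work goes in short steps, each a Python script; the robot and the scene stay as the last script left them, time stands still between calls to the robot, and variables do not carry over. Pictures are saved under pics/ and viewed, at most 10 in all, crops included, and the job is handed in when it is done.

```bash
mkdir -p pics; ls
python3 - <<'E'
from bench import manip, cams, status
import cv2
for n in ["scene","side"]:
    im=cams.read_camera(n); cv2.imwrite(f"pics/{n}0.png",im[:,:,::-1]); print(n,cams.calibration(n))
c=cams.calibration("wrist");cv2.imwrite("pics/wrist0.png",cams.read_camera("wrist")[:,:,::-1]);print(c)
print(status.get_tool_rot(),status.get_tcp_pos(),status.get_time_s())
E
```

```text
pics
scene {'fx': 474.9584160479447, 'fy': 474.9584160479447, 'cx': 318.82137658652294, 'cy': 243.12579271504427, 'xyz': array([ 1.09026714, -0.07846149,  0.6034511 ]), 'attitude': array([-0.28834117,  0.65848849,  0.63887942, -0.27401709])}
side {'fx': 548.894354681671, 'fy': 548.894354681671, 'cx': 326.2037626843126, 'cy': 231.56476565635828, 'xyz': array([ 0.29463687, -0.65786977,  0.8711035 ]), 'attitude': array([-0.32812546,  0.92546771, -0.18120813,  0.05483438])}
{'fx': 359.89646169203365, 'fy': 359.89646169203365, 'cx': 320.6026622540187, 'cy': 241.28121419786092, 'xyz': array([0.07095723, 0.62496706, 0.38392275]), 'attitude': array([0.10719203, 0.77625907, 0.61554957, 0.08384783])}
[-2.86020897e-05  1.14633337e-01  9.93407695e-01 -5.90318822e-04] [0.14231105 0.60819309 0.22203457] 0.15
```

View pics/scene0.png

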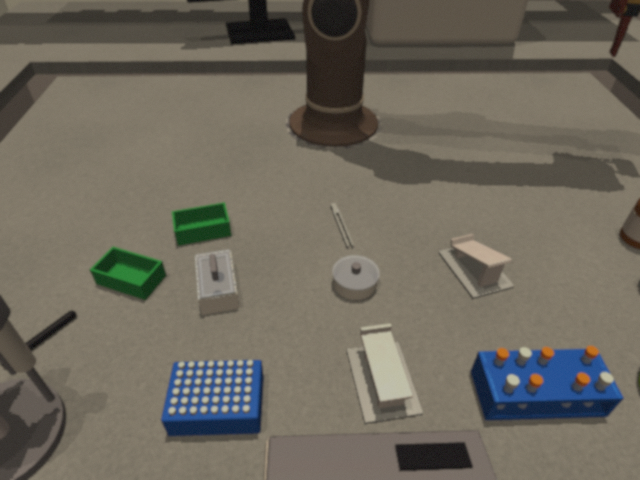

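View pics/side0.png

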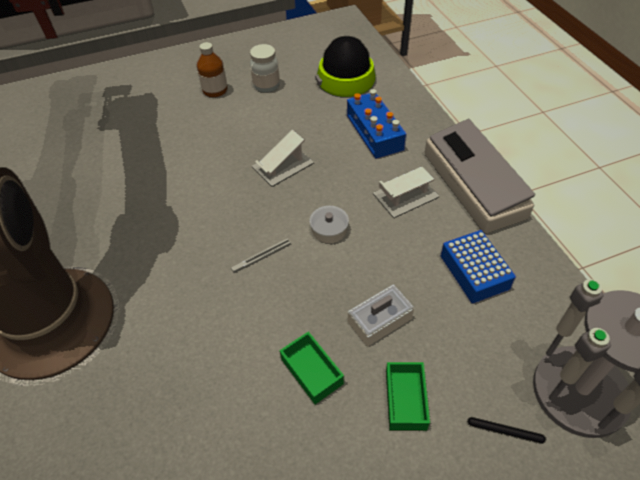

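Scene view: the dish is at (217,281) and the sloping stand at (477,265). Side view: the dish is at (382,313) and the sloping stand at (283,160). The other stand, at side (407,190), is level. I'll get rough positions first, then a closer look with the wrist camera.

```bash
cat > h.py <<'E'
import numpy as np, cv2
from scipy.spatial.transform import Rotation as R
from bench import manip, inverse_kinematics, cams, status
def rot(q): return R.from_quat([q[1],q[2],q[3],q[0]])
def quat(r): x,y,z,w=r.as_quat(); return [w,x,y,z]
def proj(c,P):
    p=rot(c["attitude"]).inv().apply(np.atleast_2d(P)-c["xyz"])
    return np.c_[c["cx"]+c["fx"]*p[:,0]/p[:,2],c["cy"]+c["fy"]*p[:,1]/p[:,2]]
def ray(c,uv,z):
    d=rot(c["attitude"]).apply([(uv[0]-c["cx"])/c["fx"],(uv[1]-c["cy"])/c["fy"],1])
    return c["xyz"]+d*(z-c["xyz"][2])/d[2]
def down(yaw):  # tool z down, tool y (closing) at world angle yaw
    y=np.array([np.cos(yaw),np.sin(yaw),0]); z=np.array([0,0,-1.]); x=np.cross(y,z)
    return R.from_matrix(np.c_[x,y,z])
E
python3 - <<'E'
from h import *
s,d=cams.calibration("scene"),cams.calibration("side")
print("dish",ray(s,(214,267),.06),ray(d,(382,302),.06))
print("stand",ray(s,(477,252),.045),ray(d,(281,155),.045))
print("stand foot corners scene",[ray(s,p,0).round(3) for p in [(440,250),(470,295),(512,288),(482,240)]])
print("side",[ray(d,p,0).round(3) for p in [(253,163),(282,183),(313,163)]])
w=cams.calibration("wrist"); T=rot(status.get_tool_rot())
print("cam in tool",T.inv().apply(w["xyz"]-status.get_tcp_pos()),(T.inv()*rot(w["attitude"])).as_matrix().round(3))
E
```

```text
dish [ 0.561538  -0.2228708  0.06     ] [ 0.55500455 -0.22688398  0.06      ]
stand [0.52320388 0.21265573 0.045     ] [0.51708725 0.20250519 0.045     ]
stand foot corners scene [array([0.471, 0.169, 0.   ]), array([0.579, 0.196, 0.   ]), array([0.566, 0.271, 0.   ]), array([0.446, 0.255, 0.   ])]
side [array([0.462, 0.249, 0.   ]), array([0.502, 0.164, 0.   ]), array([0.588, 0.196, 0.   ])]
cam in tool [ 7.32878419e-02 -7.17224190e-05 -1.62003551e-01] [[-0.    -0.963 -0.27 ]
 [ 1.    -0.    -0.   ]
 [ 0.    -0.27   0.963]]
```

Run:
```python
from h import *
import pickle
out={}
for n,p,yaw in [("stand",(.52,.208),105),("dish",(.558,-.225),90)]:
    manip.reach([p[0],p[1],.15],quat(down(np.radians(yaw))))
    manip.wait(.2)
    c=cams.calibration("wrist"); im=cams.read_camera("wrist"); out[n]=(c,im)
    cv2.imwrite(f"pics/w_{n}.png",im[:,:,::-1]); print(n,status.get_tcp_pos(),status.get_q().round(2) if hasattr(status.get_q(),'round') else status.get_q(),status.get_time_s())
pickle.dump(out,open("w.pkl","wb"))
```

```text
stand [0.51982546 0.20861699 0.15001422] [-0.62  0.38  0.19  1.85 -0.09  0.92  1.45] 2.4
dish [ 0.55838015 -0.22399873  0.14998198] [ 0.01  0.46  0.4   1.76 -0.21  0.97  2.06] 4.25
```

View pics/w_stand.png

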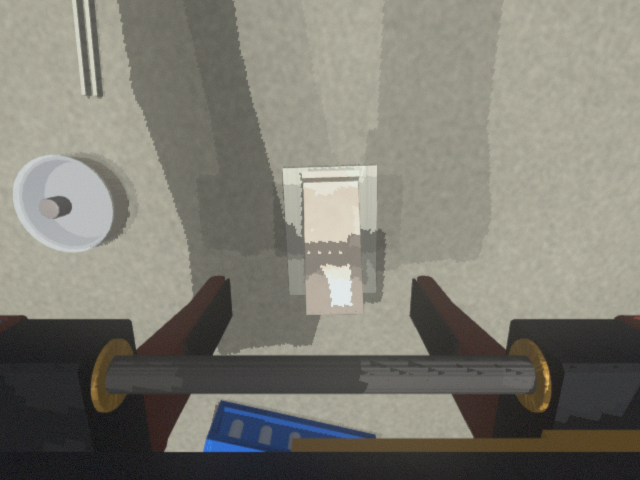

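View pics/w_dish.png

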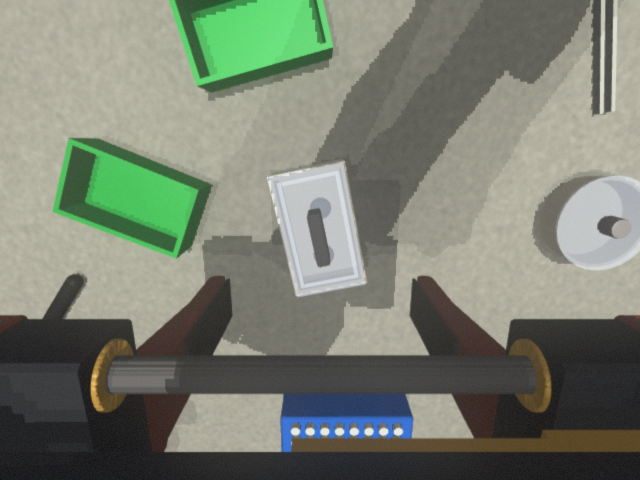

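Wrist, stand: foot corners (283,168), (377,165), (376,293), (290,295); bed high end (306,314)–(363,313), stop line (302,178)–(359,178). 
Wrist, dish: rim corners (267,177), (345,161), (366,285), (296,297); balls near (320,208) and (325,253). I'll fit both poses and overlay them to check.

Run:
```python
from h import *
import pickle
from scipy.optimize import least_squares
o=pickle.load(open("w.pkl","rb"))
c24,s24=np.cos(np.radians(24)),np.sin(np.radians(24))
bed=lambda u,v:(u*c24,v,.045+u*s24)
def place(q,P): return R.from_euler('z',q[2]).apply(P)+[q[0],q[1],0]
dm=np.array([(-.05,-.03,.036),(-.05,.03,.036),(.05,.03,.036),(.05,-.03,.036)])
dp=np.array([(267,177),(345,161),(366,285),(296,297)])
sm=np.array([(-.058,-.04,.003),(-.058,.04,.003),(.058,.04,.003),(.058,-.04,.003),bed(.052,-.022),bed(.052,.022),bed(-.052,.022),bed(-.052,-.022)])
sp=np.array([(283,168),(377,165),(376,293),(290,295),(306,314),(363,313),(359,178),(302,178)])
tiles=[]
for n,m,p,x0 in [("dish",dm,dp,(.558,-.225,-.1)),("stand",sm,sp,(.52,.208,.26))]:
    c,im=o[n]
    f=least_squares(lambda q:(proj(c,place(q,m))-p).ravel(),x0,x_scale=(.01,.01,.1),loss="soft_l1")
    print(n,f.x.round(4),np.degrees(f.x[2]).round(1)); print((proj(c,place(f.x,m))-p).round(1).tolist())
    np.save(n+".npy",f.x)
    M=m[:4] if n=="dish" else np.r_[m[:4],m[4:]]
    for cn in ["wrist","scene","side"]:
        if cn=="wrist": cc,I=c,im
        else: cc=cams.calibration(cn); I=cv2.imread(f"pics/{cn}0.png")[:,:,::-1]
        I=I.copy(); uv=proj(cc,place(f.x,M)); ctr=uv.mean(0).astype(int)
        w=85 if cn=="wrist" else 55; s=266/(2*w)
        x0_,y0_=ctr-w; I=cv2.resize(I[y0_:y0_+2*w,x0_:x0_+2*w],(266,266),interpolation=cv2.INTER_CUBIC)
        q=((uv-[x0_,y0_]+.5)*s).astype(int)
        for k in range(0,len(q),4): cv2.polylines(I,[q[k:k+4].reshape(-1,1,2)],True,(255,0,0),1)
        tiles.append(I)
cv2.imwrite("pics/fit.png",np.vstack([np.hstack(tiles[:3]),np.hstack(tiles[3:])])[:,:,::-1])
```

```text
dish [ 0.5553 -0.2254  0.1968] 11.3
[[0.2, 0.4], [0.0, 0.8], [0.4, -1.4], [-0.8, -0.4]]
stand [0.522  0.2187 0.2917] 16.7
[[-0.6, -1.2], [0.4, -1.0], [-0.3, -1.4], [-0.4, -1.1], [-0.3, 0.8], [1.2, 0.2], [-0.5, 1.8], [1.1, 3.4]]
```

View pics/fit.png

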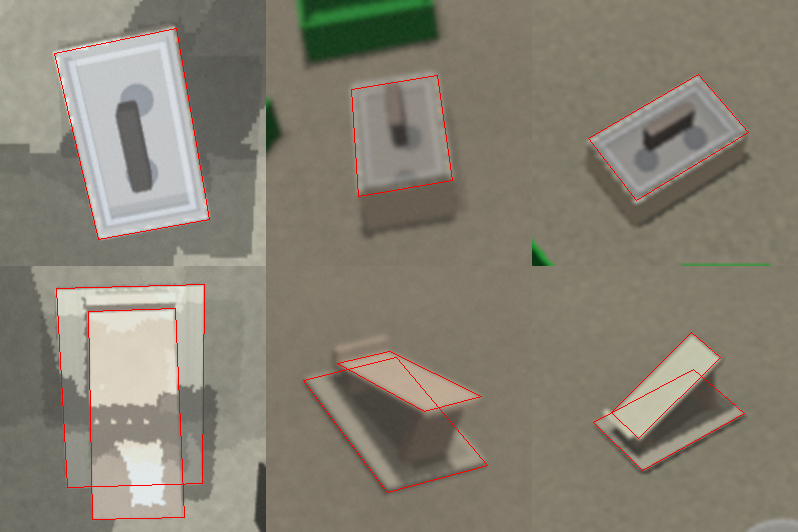

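Both overlays fit the scene and side views to 1–2 mm. Next I'll check the poses for reach, grasp the dish and lift it.

```bash
cat >> h.py <<'E'
dish=np.load("dish.npy"); stand=np.load("stand.npy")
FLIP=R.from_euler('x',180,degrees=True)   # tool in object frame: y,z reversed -> use with extra half turn
G=R.from_matrix(np.c_[[-1,0,0],[0,1,0],[0,0,-1]])  # tool y = obj y, tool z = -obj z
Rs=R.from_euler('z',stand[2]); Rb=Rs*R.from_euler('y',-24,degrees=True)
p_s=np.array([stand[0],stand[1],0])
def on_bed(u,v,w): return p_s+[0,0,.045]+Rb.apply([u,v,w])
Rd=R.from_euler('z',dish[2])
E
python3 - <<'E'
from h import *
for nm,p,r in [("g",[dish[0],dish[1],.008],Rd*G),("hi",on_bed(0,0,.10),Rb*G),("lo",on_bed(0,0,.008),Rb*G)]:
    print(nm,np.round(p,3),inverse_kinematics(list(p),quat(r)))
q=quat(Rd*G)
manip.movel([dish[0],dish[1],.09],q)
manip.movel([dish[0],dish[1],.008],q,feed=.06,guard=6)
print(status.get_tcp_pos()); manip.close_gripper(); print(status.get_opening(),status.get_gripper_force(),status.get_contact_force())
manip.movel([dish[0],dish[1],.14],q,feed=.08); manip.wait(.3)
print(status.get_opening(),status.get_contact_force(),status.get_time_s())
cv2.imwrite("pics/lift.png",np.hstack([cams.read_camera("side")[130:430,200:600],cams.read_camera("wrist")[80:380,120:520]])[:,:,::-1])
E
```

```text
g [ 0.555 -0.225  0.008] [ 0.09371201  0.63885957  0.29121998  1.84966455 -0.27170171  0.69182013
  2.30882225]
hi [0.483 0.207 0.136] [-0.62050571  0.1608404   0.04940257  2.28248291  0.34950681  0.31226953
  0.97685476]
lo [0.519 0.218 0.052] [-0.54526565  0.38455882 -0.00569431  2.26277581  0.88308688  0.13770926
  0.45586848]
[ 0.55559701 -0.22547059  0.00840357]
0.059553165721565715 29.976110458374023 [0.18906572 0.31471946 1.07906225]
0.0598594397852827 [ 1.12366498  0.58467417 -2.43970453] 8.9667
```

View pics/lift.png

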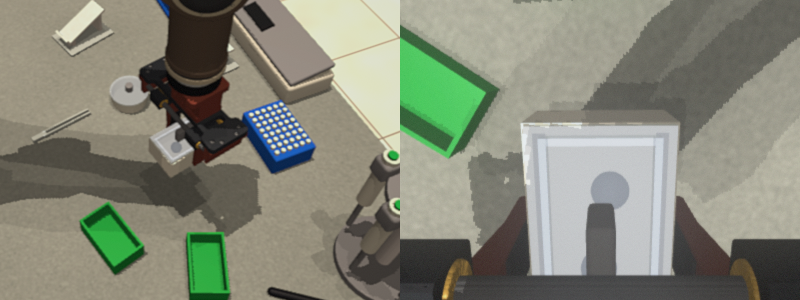

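The side view shows the dish held level with its lid on. The wrist view shows the lid seated, the handle at (600,240) and one ball at (610,190). Next: tilt and carry it over the stand, then lower along the bed normal.

Run:
```python
from h import *
h=.0084; q=quat(Rb*G)
p=status.get_tcp_pos(); 
hi=on_bed(.002,0,.06+h); mid=[.47,-.0,.20]
def go(pt,ori,**k):
    try: return manip.movel(list(pt),ori,**k)
    except manip.PlanningError as e:
        print("movel failed",e); return manip.reach(list(pt),ori)
go([.50,0,.19],quat(Rs*G),feed=.13)
go(hi+[0,0,.04],q,feed=.12)
go(hi,q,feed=.1)
print(status.get_q(),status.get_time_s())
manip.wait(.4)
try:
    manip.movel(list(on_bed(.002,0,.012+h)),q,feed=.06)
    t=manip.movel(list(on_bed(.002,0,h-.004)),q,feed=.015,guard=3)
    P=status.get_tcp_pos(); print("touch",t,Rb.inv().apply(P-on_bed(0,0,0)))
except manip.PlanningError as e: print("down failed",e)
print(status.get_q(),status.get_contact_force(),status.get_time_s())
cv2.imwrite("pics/place.png",np.hstack([cams.read_camera("side")[30:330,100:500],cams.read_camera("scene")[130:430,240:640]])[:,:,::-1])
```

```text
[-0.76495368  0.23874901  0.22906737  2.28620862  0.23644224  0.22328065
  1.08886478] 13.5333
down failed the arm cannot follow that straight line within its joint ranges
[-0.76530653  0.23807936  0.22905132  2.2865947   0.23662762  0.22273526
  1.08858552] [ 0.80876528 -0.06294333 -1.27073393] 13.9333
```

View pics/place.png

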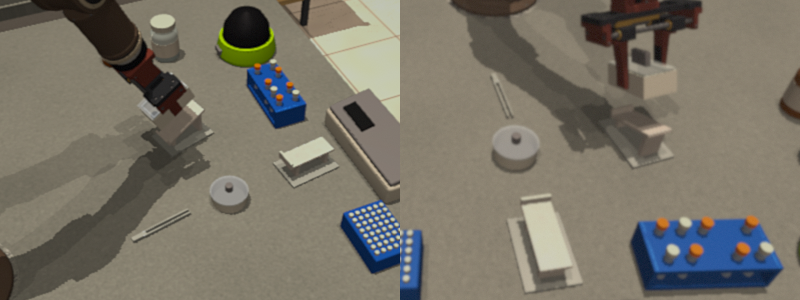

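The held dish is tilted above the sloping stand with its lid on (side (170,110), scene (645,80)). The straight line down runs out of joint 6's range, so I'll look for a feasible posture.

Run:
```python
from h import *
h=.0084
print(status.get_q().round(3))
for tilt in (24,22,20):
  for sg in (1,-1):
    for w in (.03,.012,.0,-.003):
      r=Rs*R.from_euler('y',-tilt,degrees=True)*G
      if sg<0: r=r*R.from_euler('z',180,degrees=True)
      k=inverse_kinematics(list(on_bed(.002,0,w+h)),quat(r))
      print(tilt,sg,w,None if k is None else np.round(k,3))
```

```text
[-0.765  0.238  0.229  2.287  0.237  0.223  1.089]
24 1 0.03 [-0.747  0.314  0.223  2.281  0.233  0.152  1.091]
24 1 0.012 [-0.546  0.355 -0.008  2.263  0.746  0.159  0.593]
24 1 0.0 [-0.544  0.384 -0.006  2.258  0.856  0.141  0.485]
24 1 -0.003 [-0.544  0.391 -0.006  2.257  0.887  0.136  0.454]
24 -1 0.03 [-1.189  0.397  0.777  2.305 -0.982  0.224 -0.859]
24 -1 0.012 [-1.043  0.407  0.6    2.292 -0.954  0.159 -0.887]
24 -1 0.0 [-0.544  0.384 -0.006  2.258  0.856  0.141 -2.657]
24 -1 -0.003 [-0.544  0.391 -0.006  2.257  0.887  0.136 -2.688]
22 1 0.03 [-0.698  0.317  0.174  2.25   0.187  0.21   1.144]
22 1 0.012 [-0.69   0.361  0.173  2.244  0.185  0.172  1.147]
22 1 0.0 [-0.685  0.39   0.172  2.239  0.183  0.147  1.148]
22 1 -0.003 [-0.684  0.397  0.172  2.238  0.182  0.141  1.149]
22 -1 0.03 [-1.228  0.424  0.844  2.279 -0.937  0.297 -0.902]
22 -1 0.012 [-1.136  0.446  0.737  2.269 -0.989  0.257 -0.855]
22 -1 0.0 [-1.073  0.461  0.662  2.262 -1.016  0.227 -0.83 ]
22 -1 -0.003 [-1.057  0.464  0.643  2.26  -1.022  0.22  -0.824]
20 1 0.03 [-0.657  0.323  0.135  2.219  0.153  0.266  1.186]
20 1 0.012 [-0.653  0.365  0.137  2.213  0.147  0.229  1.192]
20 1 0.0 [-0.649  0.393  0.137  2.209  0.143  0.205  1.196]
20 1 -0.003 [-0.648  0.4    0.137  2.207  0.142  0.199  1.197]
20 -1 0.03 [-1.25   0.45   0.892  2.252 -0.899  0.366 -0.937]
20 -1 0.012 [-1.174  0.474  0.803  2.243 -0.95   0.331 -0.892]
20 -1 0.0 [-1.122  0.489  0.741  2.236 -0.978  0.306 -0.868]
20 -1 -0.003 [-1.109  0.493  0.725  2.234 -0.984  0.299 -0.862]
```

Run:
```python
from h import *
h=.0084; q=quat(Rs*R.from_euler('y',-22,degrees=True)*G)
manip.movel(list(on_bed(.002,0,.03+h)),q,feed=.06)
manip.movel(list(on_bed(.002,0,.010+h)),q,feed=.05)
f0=np.array(status.get_contact_force())
t=manip.movel(list(on_bed(.002,0,h-.002)),q,feed=.012,guard=3)
print("touch",t,Rb.inv().apply(status.get_tcp_pos()-on_bed(0,0,0)).round(4),np.array(status.get_contact_force())-f0,status.get_q().round(3),status.get_time_s())
```

```text
touch True [0.0017 0.0001 0.0092] [ 1.25489397 -0.54535275  4.11548212] [-0.68   0.388  0.165  2.24   0.201  0.149  1.131] 15.9667
```

Run:
```python
from h import *
q=quat(Rs*R.from_euler('y',-22,degrees=True)*G)
manip.ungrasp(); manip.wait(.3)
manip.movel(list(on_bed(.002,0,.06)),q,feed=.08)
manip.movel(list(on_bed(.002,0,.06)+[0,0,.06]),quat(Rs*G),feed=.1); manip.wait(.2)
import pickle
c=cams.calibration("wrist"); im=cams.read_camera("wrist"); 
s,d=cams.read_camera("scene"),cams.read_camera("side"); pickle.dump((c,im,s,d),open("p.pkl","wb"))
cr=lambda I,x,y,w,h:cv2.resize(I[y:y+h,x:x+w],(400,300),interpolation=cv2.INTER_CUBIC)
print(status.get_tcp_pos(),status.get_time_s())
cv2.imwrite("pics/placed.png",np.vstack([np.hstack([cr(d,220,90,120,90),cr(s,420,190,120,90)]),np.hstack([cr(im,160,60,320,240),cr(im,0,0,640,480)])])[:,:,::-1])
```

```text
[0.49997834 0.21225737 0.16052327] 18.7833
```

View pics/placed.png

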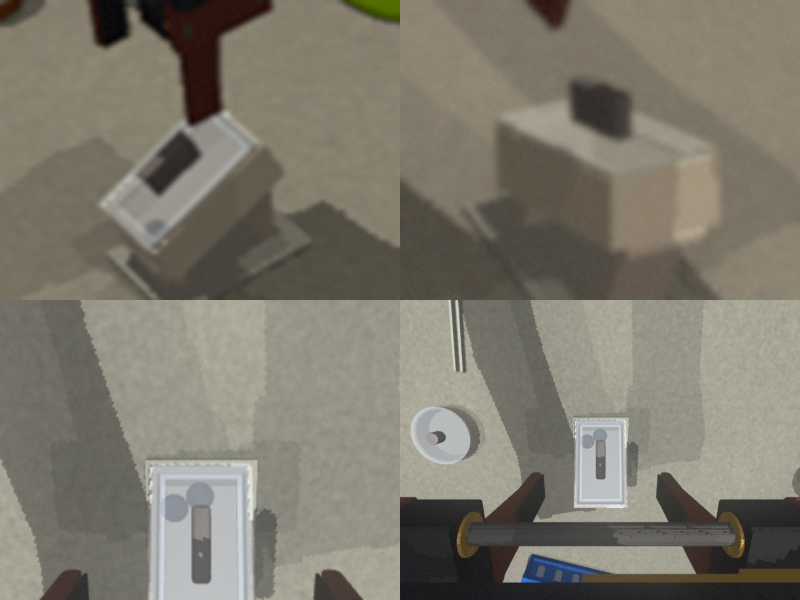

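The dish sits squarely on the bed with its lid on. Both balls are at the low end (wrist crop (175,508) and (200,495)) and the handle is at (201,545). I'll check the handle's position numerically before gripping.

Run:
```python
from h import *
import pickle
c,im,s,d=pickle.load(open("p.pkl","rb"))
P=lambda u,v,w:proj(c,on_bed(u-.002,v,w))[0].round(1)
print("pred handle top corners",[P(u,v,.064) for u in(-.02,.02) for v in(-.005,.005)])
print("pred plate corners",[P(u,v,.04) for u in(-.0495,.0495) for v in(-.0285,.0285)])
g=im.astype(int).sum(2)//3
r0,r1=P(-.02,0,.064)[1],P(.02,0,.064)[1]
for f in (.25,.5,.75):
    r=int(r0+f*(r1-r0)); print(r,"pred",proj(c,on_bed(-.022+.04*f,-.005,.064))[0,0].round(1),proj(c,on_bed(-.022+.04*f,.005,.064))[0,0].round(1)); print(300,g[r,300:345].tolist())
print("col",210,g[210:300,int(P(0,.0,.064)[0])].tolist())
k=inverse_kinematics(list(on_bed(-.002,0,.0435)),quat(Rb*G)); print(k)
```

```text
pred handle top corners [array([313.4, 222.2]), array([328.8, 222.2]), array([313.2, 284.4]), array([329. , 284.4])]
pred plate corners [array([281.8, 188.8]), array([360.4, 188.8]), array([279.4, 328.8]), array([362.7, 328.8])]
237 pred 313.3 328.9
300 [158, 159, 168, 171, 181, 187, 188, 188, 187, 187, 186, 188, 183, 128, 116, 120, 131, 135, 135, 137, 138, 136, 138, 137, 141, 140, 132, 122, 123, 176, 185, 188, 189, 190, 188, 187, 189, 187, 188, 188, 189, 190, 186, 187, 191]
253 pred 313.3 328.9
300 [185, 189, 190, 187, 189, 188, 187, 189, 189, 189, 189, 189, 183, 126, 97, 95, 98, 98, 97, 98, 96, 100, 99, 97, 97, 96, 93, 94, 116, 177, 189, 187, 190, 190, 190, 190, 190, 190, 190, 189, 190, 188, 189, 190, 188]
268 pred 313.2 329.0
300 [189, 186, 188, 190, 190, 189, 189, 193, 191, 190, 191, 191, 183, 125, 97, 95, 96, 98, 97, 98, 98, 99, 96, 98, 96, 97, 95, 96, 116, 178, 188, 190, 190, 191, 190, 190, 189, 191, 189, 188, 191, 187, 188, 191, 190]
col 210 [149, 148, 149, 151, 149, 151, 150, 151, 149, 149, 148, 148, 147, 141, 123, 116, 123, 135, 133, 134, 136, 135, 135, 136, 138, 137, 139, 136, 140, 137, 140, 139, 138, 139, 140, 140, 141, 139, 143, 137, 137, 137, 122, 100, 97, 96, 97, 98, 97, 99, 98, 104, 117, 141, 138, 131, 101, 98, 99, 98, 96, 98, 100, 96, 99, 97, 98, 101, 98, 98, 98, 97, 96, 98, 97, 95, 116, 165, 189, 192, 192, 192, 192, 192, 192, 192, 192, 191, 194, 193]
[-0.74574572  0.29946508  0.21611814  2.29082212  0.26794951  0.15766865
  1.05424535]
```

The handle matches the prediction to within 0.1 px across and about 1 mm along. I'll grip it, lift along the bed normal and lay the lid at the dish's first spot.

Run:
```python
from h import *
q=quat(Rb*G); u=-.001
try: manip.movel(list(on_bed(u,0,.085)),q,feed=.1)
except manip.PlanningError as e: print(e); manip.reach(list(on_bed(u,0,.085)),q)
t=manip.movel(list(on_bed(u,0,.0435)),q,feed=.04,guard=3)
print(t,Rb.inv().apply(status.get_tcp_pos()-on_bed(0,0,0)).round(4),status.get_contact_force())
if not t:
    manip.close_gripper(); print(status.get_opening(),status.get_gripper_force(),status.get_contact_force())
    manip.movel(list(on_bed(u,0,.085)),q,feed=.05)
    manip.wait(.2); print(status.get_opening(),status.get_contact_force(),status.get_time_s())
    s,d=cams.read_camera("scene"),cams.read_camera("side")
    cr=lambda I,x,y,w,h:cv2.resize(I[y:y+h,x:x+w],(400,300),interpolation=cv2.INTER_CUBIC)
    cv2.imwrite("pics/lidup.png",np.hstack([cr(d,200,60,160,120),cr(s,400,150,160,120)])[:,:,::-1])
```

```text
False [-0.0009  0.      0.0437] [0.1422676  0.07536034 0.24657845]
0.009945253230545075 29.99951183795929 [-0.13111774 -0.44459491 -0.4688872 ]
0.009437327367461716 [ 0.02257137 -0.72935509 -0.10688946] 23.1417
```

View pics/lidup.png

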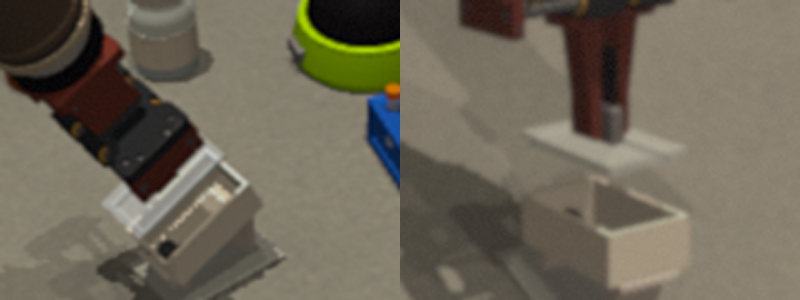

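The lid is clear of the dish in the gripper (side (165,190), scene (605,145)). The dish stays on the slope with a ball visible at its low end. Now I'll lay the lid down.

Run:
```python
from h import *
def go(pt,ori,**k):
    try: return manip.movel(list(pt),ori,**k)
    except manip.PlanningError as e: print("reach",e); return manip.reach(list(pt),ori)
qd=quat(Rd*G)
go(on_bed(-.001,0,.085)+[0,0,.08],quat(Rb*G),feed=.1)
go([.50,0,.20],quat(Rs*G),feed=.13)
go([dish[0],dish[1],.10],qd,feed=.13)
go([dish[0],dish[1],.03],qd,feed=.08)
t=manip.movel([dish[0],dish[1],.0105],qd,feed=.012,guard=3)
print(t,status.get_tcp_pos(),status.get_contact_force(),status.get_opening())
manip.ungrasp(); manip.wait(.2)
manip.movel([dish[0],dish[1],.13],qd,feed=.08); manip.wait(.3)
print(status.get_time_s())
w,s,d=cams.read_camera("wrist"),cams.read_camera("scene"),cams.read_camera("side")
cr=lambda I,x,y,w,h:cv2.resize(I[y:y+h,x:x+w],(400,300),interpolation=cv2.INTER_CUBIC)
cv2.imwrite("pics/end.png",np.vstack([np.hstack([cr(d,220,90,120,90),cr(s,420,190,120,90)]),np.hstack([cr(w,160,60,320,240),cr(s,140,210,160,120)])])[:,:,::-1])
```

```text
True [ 0.55528157 -0.22535938  0.01349037] [-0.06509713  0.20020277  5.42035638] 0.009820976153635379
33.6833
```

View pics/end.png

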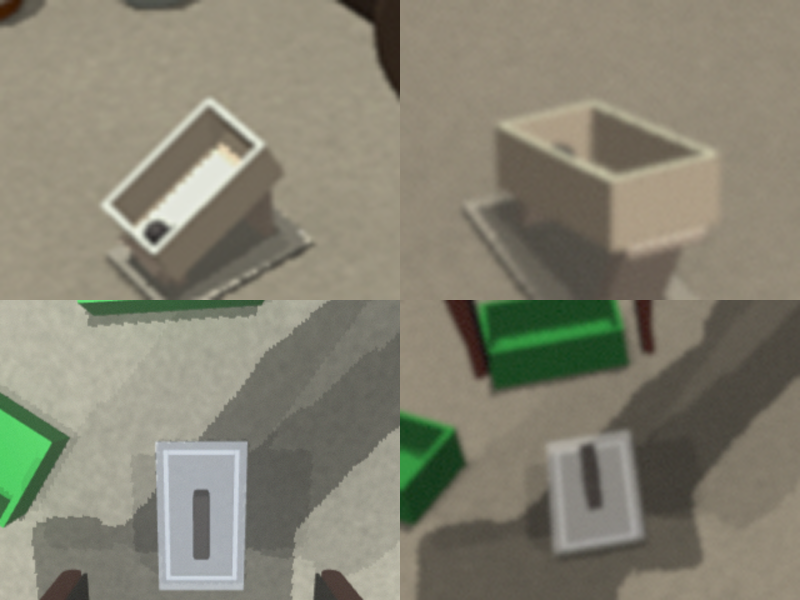

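The lid lies flat with its handle up at the first spot (wrist (201,515)). The dish is on the slope; one ball shows at its low end (side (157,230)), and the near wall hides the other, which was there before the lid came off. Handing in.

```bash
python3 -c "
from bench import manip
print(manip.hand_in())"
```

```text
the job is handed in; nothing more can be done
None
```

The job is handed in at about 34 s (no verdict came back): the dish sits on the slope with the balls at its low end (one seen at the end, the other last seen through the lid), and the lid lies flat on the bench, handle up.

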